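# Set the tray stand's sliding leg to the mark and shut its cam lever

## Robot

A 7-joint arm with a two-finger parallel gripper is mounted at the origin on the work surface. World frame = base frame: x ahead of the robot, y to its left, z up, the work surface at z = 0. Lengths are in m, angles in rad, forces in N, time in s.
With the tool pointing down it reaches from about 0.4 to 0.75 m from the base axis. Payload 19.5 kg.
Tool frame: the origin (TCP) lies at the very end of the fingers, on their centre line; the grasp point (between the pads) lies 19 mm behind it (pinch_z is the distance from the TCP to the grasp point, in m); z points along the fingers, x is the direction in which the jaws open and shut, and the axes are right-handed (so a half turn about z gives the same grasp; the last joint's range is limited). The gripper opens to 85 mm and grips with 20 to 120 N. Pads are 22 mm wide; open, the fingers measure 114 mm over their backs; the gripper's body (76 mm by 85 mm) begins 54 mm behind the grasp point. The pads swing forward as they close: fully open they stand 13 mm farther back than shut.
Start: joints at [1.252, 0.707, -0.028, 1.485, 0.022, 0.951, -0.075], TCP at [0.157, -0.553, 0.231] pointing down, gripper open.
Joint ranges: [-2.71, 2.71], [-0.32, 2.16], [-1.57, 1.52], [0, 2.45], [-1.46, 4.6], [0, 2.02], [-2.83, 2.83]. Speed limits (rad/s): [1.89, 1.89, 2.57, 2.57, 3.01, 3.01, 3.01].

## Interface

Orientations are given as a unit quaternion [w, x, y, z].
In Python, from bench import move_pose, move_linear, movej, move_gripper, wait, ik, sense, grab_frame, camera_model, IKError, finish_job, look_for, place_of, pinch_z gives the robot as it stands. The module is installed in compiled form; this text tells all that it offers. Calls block until the motion is done:
- move_pose(position, orientation): joint-space move of the TCP to a pose.
- move_linear(position, orientation=None, speed=0.15, guard=None): straight line of the TCP; orientation=None keeps the orientation; speed is the mean speed in m/s. With guard (N) it stops when the force on the tool has changed by that much, and returns True; else False.
- movej(angles): joint-space move.
- move_gripper(opening, grasp_force=None): opening from 0.0 (shut) to 1.0 (fully open); grasp_force is the grip in N (None keeps the last); returns when the fingers have stopped.
- wait(seconds).
- ik(position, orientation): joint angles nearest the present ones, or None.
- sense(): the state.
- grab_frame(name): name is "scene" or "top" or "wrist"; returns (picture, depth): 384x512x3 uint8, blue, green, red; 384x512 float32, m along the optical axis (not along the pixel's ray), 0 where there is no reading.
- camera_model(name): a dict with "fx", "fy", "cx", "cy" (pixels), "eye" and "rotation" of the camera in the world. Camera axes: x right, y up, looking along -z (the intrinsics and any distortion apply to the point x, -y, -z); pixel columns grow to the right and rows downward; lengths in m; the calibration is good to about 2 mm. A picture is of the moment at which its call begins: read the wrist's pose just before it. camera_model takes no time and is no camera call; for the wrist camera it gives the pose at the moment of the call.
A pose or a line that the arm cannot do raises IKError and nothing moves.
- finish_job(): hands the job in, once; it reports no verdict.
Trained networks look in the newest picture that a camera, given by its name, has taken for a name from the list of things; names that differ only in an ending like _2 or _b are one class to them, and where a whole thing is asked for, a point or a joint stands for the part that bears it (a point fixed in the world has none). Each returns a list of dicts, best first, with "p" (0 to 1); they miss things now and then, are a little off and sometimes report something else, mostly with a low value. They report only what shows in the picture. A call takes as long as a camera call.
- look_for(camera, label): "location" ([column, row] in pixels, amid what is visible of it).
- place_of(camera, label): "location" ([column, row] in pixels: a listed point, or the origin of a listed thing).
The state is a dict: "clock": time; "qpos": joint angles; "joint_vel": joint speeds; "tau": joint torques, N m; "ee_pos": TCP position; "tcp_rot": TCP orientation; "wrist_force": force on the tool from outside, world axes, zero at the start; "wrist_torque": the same for the moment, N m; "width": opening from 0.0 (shut) to 1.0 (fully open).
Only numpy, scipy, OpenCV 4.12 (cv2) and the standard library are available. Lean on these libraries where they do the work, as an engineer would, in place of code of your own. Each camera call takes 0.05 s, during which the arm holds its last target.

## Task

Set the feeding tray's stand to length: take the sliding leg by its steel handle bar and pull it out until its black pointer lines up with the red mark on the ruler. Keep the leg there against its spring with the hand on the bar, and with that same hand, moving along the bar, sweep the blue cam lever fully over to its closed side. Finish with the lever closed, the leg still on the mark and the bar still gripped in the hand (do not let go), and leave the tray, bowl, ramekin and spatula alone.

Things in the scene. Friction and masses are not known exactly. Their poses are not given: they have to be found in the camera images.
- stand: Fixed tray stand on the counter: an aluminium rail 30 mm wide, 340 mm long, top 34 mm up, and beside it (stand's -y side) a white ruler strip, top 24 mm up. Origin on the counter on the middle line of the rail (along x), 130 mm from its near end; z up. The sliding leg pulls out along the stand's -x (towards the robot). All of the stand is under 60 mm high save the leg's bar and lever.
- leg: Sliding leg: black plastic cross foot 230 mm long, top 48 mm up, pulled out along the stand's -x (0 to 100 mm) against a spring (3 N in, 6 N at 80 mm) that always draws it in, lever open or shut. Handle bar: steel, 14 mm thick (x), 18 mm tall, centre 85 mm up, y = -62 to +154 mm in this frame; 14 mm posts at y = -55 and +147, free below to 48 mm. Origin on the counter under the bar, on the rail's line; stand's axes.
- bar_mid (a point): Point of the handle bar's centre line over the rail's middle (y = 0, 85 mm up; axes as the stand's). The hand can slide along the bar with the fingers loosely astride it, between the posts.
- grip (a point): A point on the bar's centre line (85 mm up), at y = +100 mm in the leg's frame: a place to take the bar from above, with the fingers closing along the stand's x. Clear of the open lever; pads here are about 22 mm from the lever's tip. Axes as the stand's.
- lever (a joint): Cam lever angle in rad, counter-clockwise from above: 0 fully open (tip leans 30 degrees to the stand's +y side of straight ahead), 1.05 fully closed against its stop (tip leans 30 degrees to the -y side). It stays where it is left; stiffness 0.12 N m of friction (about 2 to 4 N where the bar's hand pushes it).
- lever_pivot (a point): Pivot of the blue cam lever, on the sliding leg, 60 mm behind the bar (stand's +x) at y = 0, 106 mm up. The lever swings level across the top of the bar: 100 to 112 mm up, 10 mm thick, 15 mm at its end. A hand astride the bar, moved about 100 mm from the grip point towards the stand's -y, pushes it shut with its fingers' sides; the finger between bar and pivot does the last part.
- lever_tip (a point): Free end of the blue cam lever, 114 mm from its pivot.
- pointer (a point): Tip of the black pointer of the sliding leg, over the ruler, 34 mm above the counter, at the same stand x as the bar's centre line.
- mark_line (a point): Middle line of the red mark clip on the ruler (8 mm wide along the stand's x), 28 mm above the counter; axes as the stand's. The pointer is on the mark when both have the same stand x. The clip does not move.
- tray: Orange silicone feeding tray, 170 x 230 x 30 mm, on the counter; leave alone. Origin under its centre.
- bowl: Stainless bowl, 150 mm across, 60 mm high; leave alone. Origin under its centre.
- ramekin: Glass ramekin, 84 mm across, 45 mm high; leave alone. Origin under its centre.
- spatula: Short wooden spatula, 220 mm long, lying crosswise on the counter; leave alone.

How it is judged:
By the outcome, as a careful person would: the job done as asked, in the order asked, and still so for the second after the job is handed in, while the arm keeps its last pose, push and grip.
It also fails if it takes over 42 s, if anything falls off the work surface, if the arm or the gripper's body presses on something with over 40 N, if the wrist force passes 120 N, or if a joint passes its speed limit or range.

## Working session

There is one attempt and no reset: what is moved stays moved. The work goes in short steps, each a Python script; the robot and the scene stay as the last script left them, time stands still between calls to the robot, and variables do not carry over. Pictures are saved under pics/ and viewed, and the job is handed in when it is done.

```bash
mkdir -p pics; cat > h.py <<'E'
import numpy as np, cv2
from bench import *
def ray(cam,px):
    m=camera_model(cam)
    p=np.array([[px]],float)
    K=np.array([[m['fx'],0,m['cx']],[0,m['fy'],m['cy']],[0,0,1]])
    d=m.get('distortion',m.get('dist'))
    if d is not None: 
        u=cv2.undistortPoints(p,K,np.array(d,float))[0,0]
    else: u=np.array([(px[0]-m['cx'])/m['fx'],(px[1]-m['cy'])/m['fy']])
    R=np.array(m['rotation']); 
    return np.array(m['eye']),R@np.array([u[0],-u[1],-1.])
def atz(cam,px,z):
    e,d=ray(cam,px); return e+d*(z-e[2])/d[2]
def atdepth(cam,px,dep):
    e,d=ray(cam,px); return e+d*dep
def proj(cam,P):
    m=camera_model(cam); c=np.array(m['rotation']).T@(np.array(P)-np.array(m['eye']))
    return m['cx']+m['fx']*c[0]/-c[2], m['cy']+m['fy']*-c[1]/-c[2]
E
python3 - <<'E'
from h import *
for c in ['scene','top','wrist']:
    f,d=grab_frame(c); cv2.imwrite(f'pics/{c}0.png',f)
    m=camera_model(c); print(c,{k:np.round(np.array(v),3).tolist() for k,v in m.items()})
    if c=='wrist': continue
    for n,z in [('bar_mid',.085),('grip',.085),('lever_pivot',.106),('lever_tip',.106),('pointer',.034),('mark_line',.028),('stand',0),('leg',0)]:
        r=place_of(c,n)
        for q in r[:2]: 
            l=q['location']; dd=d[min(383,max(0,int(round(l[1])))),min(511,max(0,int(round(l[0]))))]
            print(n,np.round(l,1),round(q['p'],2),atz(c,l,z).round(4),atdepth(c,l,dd).round(3))
print(sense(),pinch_z)
E
```

```text
scene {'fx': 393.228, 'fy': 393.228, 'cx': 253.845, 'cy': 194.993, 'eye': [1.344, -0.218, 1.225], 'rotation': [0.747, 0.245, 0.197, 0.586]}Traceback (most recent call last):
  File "<stdin>", line 10, in <module>
  File "h.py", line 14, in atz
    e,d=ray(cam,px); return e+d*(z-e[2])/d[2]
        ~~~^^^^^^^^
  File "h.py", line 12, in ray
    return np.array(m['eye']),R@np.array([u[0],-u[1],-1.])
                              ~^~~~~~~~~~~~~~~~~~~~~~~~~~~
ValueError: matmul: Input operand 1 has a mismatch in its core dimension 0, with gufunc signature (n?,k),(k,m?)->(n?,m?) (size 3 is different from 4)
```

```bash
python3 - <<'E'
s=open('h.py').read()
s=s.replace("R=np.array(m['rotation']); ","R=Rm(m)").replace("np.array(m['rotation']).T","Rm(m).T")
s=s.replace("def ray","from scipy.spatial.transform import Rotation as Ro\ndef Rm(m):\n    q=m['rotation']; return Ro.from_quat([q[1],q[2],q[3],q[0]]).as_matrix()\ndef ray",1)
open('h.py','w').write(s)
E
python3 - <<'E'
from h import *
for c in ['scene','top','wrist']:
    f,d=grab_frame(c); cv2.imwrite(f'pics/{c}0.png',f)
    m=camera_model(c); print(c,{k:np.round(np.array(v),3).tolist() for k,v in m.items()})
    if c=='wrist': continue
    for n,z in [('bar_mid',.085),('grip',.085),('lever_pivot',.106),('lever_tip',.106),('pointer',.034),('mark_line',.028),('stand',0),('leg',0)]:
        r=place_of(c,n)
        for q in r[:2]: 
            l=q['location']; dd=d[min(383,max(0,int(round(l[1])))),min(511,max(0,int(round(l[0]))))]
            print(n,np.round(l,1),round(q['p'],2),atz(c,l,z).round(4),atdepth(c,l,dd).round(3))
print(sense(),pinch_z)
E
```

```text
scene {'fx': 393.228, 'fy': 393.228, 'cx': 253.845, 'cy': 194.993, 'eye': [1.344, -0.218, 1.225], 'rotation': [0.747, 0.245, 0.197, 0.586]}
bar_mid [250.6 214.4] 0.85 [ 0.5965 -0.0574  0.085 ] [ 0.6   -0.058  0.09 ]
grip [276.6 204.3] 0.87 [0.5768 0.0422 0.085 ] [0.581 0.041 0.091]
grip [143.4 214.6] 0.37 [ 0.5068 -0.4212  0.085 ] [ 0.467 -0.431  0.03 ]
lever_pivot [256.  224.7] 0.53 [ 0.6551 -0.0524  0.106 ] [ 0.661 -0.054  0.116]
lever_tip [249.9 226.2] 0.48 [ 0.6559 -0.0736  0.106 ] [ 0.625 -0.067  0.055]
lever_tip [261.4 194.7] 0.43 [ 0.5377 -0.0037  0.106 ] [0.469 0.015 0.011]
pointer [223.8 231.9] 0.66 [ 0.6125 -0.1593  0.034 ] [ 0.61  -0.159  0.03 ]
pointer [275.8 204.5] 0.16 [0.5426 0.0507 0.034 ] [0.581 0.038 0.091]
mark_line [216.7 220.5] 0.59 [ 0.5553 -0.1747  0.028 ] [ 0.552 -0.175  0.023]
stand [252.6 224.1] 0.66 [ 0.5843 -0.0482  0.    ] [ 0.619 -0.056  0.056]
stand [214.1 221.6] 0.54 [ 0.5393 -0.1839  0.    ] [ 0.56  -0.185  0.032]
leg [250.4 225.2] 0.55 [ 0.587  -0.0572  0.    ] [ 0.624 -0.065  0.061]
top {'fx': 426.618, 'fy': 426.618, 'cx': 255.218, 'cy': 193.93, 'ey
[... 1022 characters left out ...]
}
{'clock': 1.05, 'qpos': array([ 1.25230028,  0.70649519, -0.02763493,  1.48462331,  0.02202987,
        0.95090235, -0.07547477]), 'joint_vel': array([ 0.00098498,  0.00085154, -0.00045986, -0.00118122, -0.00040876,
       -0.00018257, -0.00040376]), 'tau': array([ 1.81855034e-04, -8.82985640e+01,  1.23432901e+00, -2.36384046e+01,
        1.71679084e-02,  1.95625325e-03, -1.91141771e-05]), 'ee_pos': array([ 0.15713428, -0.553074  ,  0.23126494]), 'tcp_rot': array([-3.77708720e-05,  7.97910637e-01, -6.02775755e-01, -4.98663061e-05]), 'wrist_force': array([0.25657321, 0.73996768, 0.30976344]), 'wrist_torque': array([-0.01780485, -0.01527835,  0.010722  ]), 'width': 0.9975670923601381} 0.0187
```

View pics/scene0.png

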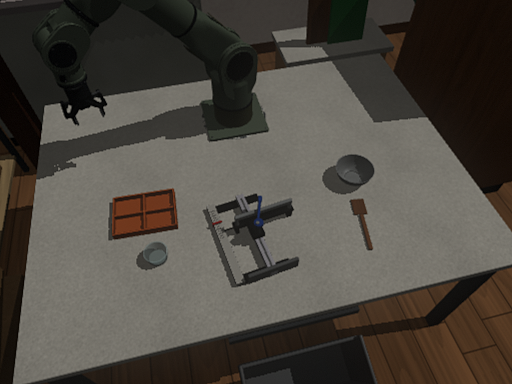

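View pics/top0.png

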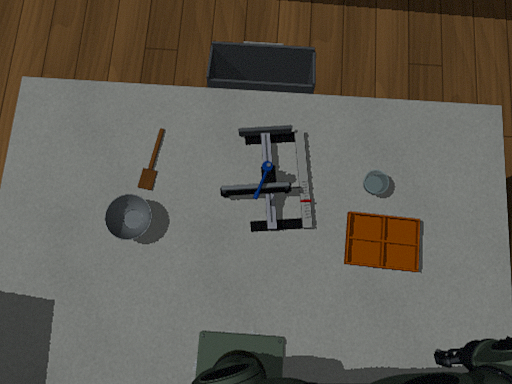

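View pics/wrist0.png

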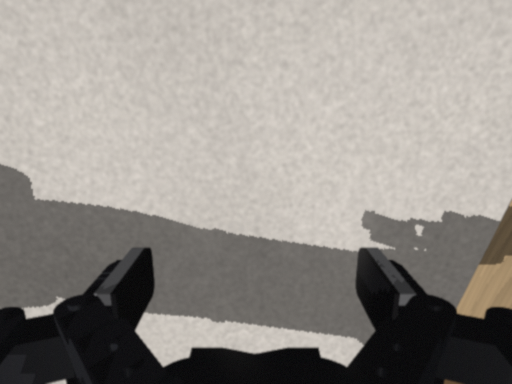

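```bash
cat >> h.py <<'E'
def quat(xang):
    return np.array([0,np.cos(xang/2),np.sin(xang/2),0])
E
python3 - <<'E'
from h import *
th=np.radians(8.6); x=np.array([np.cos(th),np.sin(th),0]); y=np.array([-x[1],x[0],0])
bm=np.array([.595,-.055,.085])
for k in [0,np.pi,-np.pi]:
    for yy in [.1,.0,-.02]:
        for dx in [0,-.055]:
            P=bm+x*dx+y*yy; P[2]=.066
            q=ik(P,quat(th+k)); print(k,yy,dx,None if q is None else q.round(2))
s=sense()
m=camera_model('wrist'); print((Rm(m)@[0,0,-1]).round(3))
E
```

```text
0 0.1 0 [-0.03  0.95 -0.2   1.61  0.29  0.61 -0.24]
0 0.1 -0.055 [-0.04  0.89 -0.16  1.82  0.29  0.45 -0.25]
0 0.0 0 [ 0.17  0.97 -0.27  1.55  0.36  0.67 -0.13]
0 0.0 -0.055 [ 0.18  0.91 -0.23  1.75  0.38  0.52 -0.15]
0 -0.02 0 [ 0.2   0.98 -0.28  1.53  0.37  0.69 -0.09]
0 -0.02 -0.055 [ 0.22  0.92 -0.24  1.73  0.39  0.54 -0.11]
3.141592653589793 0.1 0 [-0.42  1.05  0.63  1.63 -0.84  0.76 -2.39]
3.141592653589793 0.1 -0.055 [-0.4   0.97  0.53  1.83 -0.86  0.59 -2.3 ]
3.141592653589793 0.0 0 [-0.23  1.05  0.59  1.57 -0.77  0.77 -2.3 ]
3.141592653589793 0.0 -0.055 [-0.2   0.98  0.52  1.77 -0.79  0.62 -2.19]
3.141592653589793 -0.02 0 [-0.19  1.05  0.59  1.55 -0.75  0.78 -2.28]
3.141592653589793 -0.02 -0.055 [-0.16  0.98  0.51  1.75 -0.78  0.63 -2.18]
-3.141592653589793 0.1 0 [-0.42  1.05  0.63  1.63 -0.84  0.76 -2.39]
-3.141592653589793 0.1 -0.055 [-0.4   0.97  0.53  1.83 -0.86  0.59 -2.3 ]
-3.141592653589793 0.0 0 [-0.23  1.05  0.59  1.57 -0.77  0.77 -2.3 ]
-3.141592653589793 0.0 -0.055 [-0.2   0.98  0.52  1.77 -0.79  0.62 -2.19]
-3.141592653589793 -0.02 0 [-0.19  1.05  0.59  1.55 -0.75  0.78 -2.28]
-3.141592653589793 -0.02 -0.055 [-0.16  0.98  0.51  1.75 -0.78  0.63 -2.18]
[-0.261 -0.075 -0.962]
```

```bash
python3 - <<'E'
from h import *
th=np.radians(8.6); x=np.array([np.cos(th),np.sin(th),0]); y=np.array([-x[1],x[0],0])
bm=np.array([.595,-.055,.085])
P=bm+y*-.01-x*.02; P[2]=.27
move_pose(P,quat(th+np.pi)); wait(.3)
c='wrist'
f,d=grab_frame(c); cv2.imwrite('pics/w1.png',f); np.save('w1d.npy',d)
s=sense();print(s['clock'],s['ee_pos'],s['wrist_force'])
m=camera_model(c); print(m)
for n,z in [('bar_mid',.085),('grip',.085),('lever_pivot',.106),('lever_tip',.106),('pointer',.034),('mark_line',.028),('stand',0)]:
    r=place_of(c,n)
    for q in r[:2]: 
        l=q['location']; dd=d[min(383,max(0,int(round(l[1])))),min(511,max(0,int(round(l[0]))))]
        print(n,np.round(l,1),round(q['p'],2),atz(c,l,z).round(4),atdepth(c,l,dd).round(3))
E
```

```text
3.6917 [ 0.57668621 -0.06806675  0.26998494] [ 0.550839    0.63510164 -0.11172978]
{'fx': 341.01861443746253, 'fy': 341.01861443746253, 'cx': 254.64350356962112, 'cy': 193.2052942476775, 'eye': array([ 0.58775227, -0.13656295,  0.41222329]), 'rotation': array([-0.07398681,  0.01039861, -0.13601015,  0.98788616])}
bar_mid [238.8 180. ] 0.74 [ 0.5914 -0.0567  0.085 ] [ 0.591 -0.059  0.093]
grip [234.3 265.7] 0.93 [0.5834 0.0365 0.085 ] [0.583 0.032 0.093]
lever_pivot [170.3 178.6] 0.71 [ 0.6538 -0.0537  0.106 ] [ 0.652 -0.056  0.113]
lever_tip [282.4 235.4] 0.82 [ 0.542  -0.0136  0.106 ] [0.526 0.029 0.001]
mark_line [281.5  63.2] 0.62 [ 0.5648 -0.1751  0.028 ] [ 0.565 -0.175  0.028]
stand [241.6 161.4] 0.84 [ 0.5922 -0.0596  0.    ] [ 0.591 -0.077  0.093]
```

View pics/w1.png

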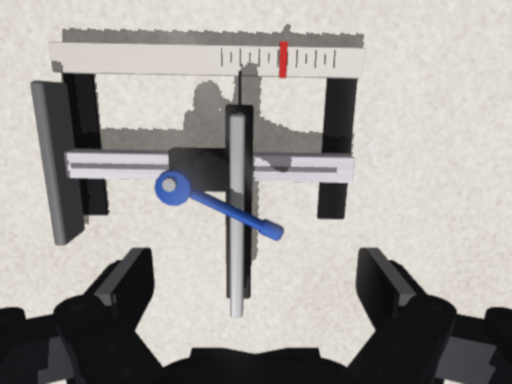

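```bash
python3 - <<'E'
from h import *
c='wrist'
f=cv2.imread('pics/w1.png')
cv2.imwrite('pics/w1c.png',cv2.resize(f[25:130,190:340],None,fx=5,fy=5,interpolation=cv2.INTER_CUBIC))
b,g,r=[f[...,i].astype(int) for i in range(3)]
red=(r>120)&(g<80)&(b<80)
vv,uu=np.nonzero(red); print('red',uu.mean(),vv.mean(),uu.min(),uu.max(),vv.min(),vv.max(),len(uu))
for v in range(40,80,3):
    u=np.nonzero(red[v])[0]
    if len(u): print(v,u.min(),u.max(), atz(c,[u.mean(),v],.028).round(4))
# bar edges: columns bright per row
for v in range(120,315,15):
    row=f[v,215:262].mean(axis=1).astype(int); print(v,row.tolist())
E
```

```text
red 282.8464912280702 58.21052631578947 279 287 42 76 228
43 280 287 [ 0.5661 -0.1949  0.028 ]
46 280 286 [ 0.5661 -0.192   0.028 ]
49 281 285 [ 0.5656 -0.1891  0.028 ]
52 280 286 [ 0.5651 -0.1862  0.028 ]
55 280 286 [ 0.5646 -0.1833  0.028 ]
58 280 286 [ 0.5641 -0.1804  0.028 ]
61 280 286 [ 0.5636 -0.1775  0.028 ]
64 280 286 [ 0.5631 -0.1746  0.028 ]
67 280 285 [ 0.5631 -0.1716  0.028 ]
70 280 285 [ 0.5626 -0.1686  0.028 ]
73 280 285 [ 0.562  -0.1656  0.028 ]
76 280 284 [ 0.5621 -0.1626  0.028 ]
120 [123, 122, 122, 122, 124, 124, 124, 122, 121, 113, 84, 66, 61, 63, 87, 126, 150, 164, 169, 170, 171, 169, 168, 168, 169, 170, 164, 151, 132, 98, 64, 39, 26, 25, 22, 22, 22, 32, 72, 107, 118, 119, 120, 120, 121, 121, 119]
135 [118, 119, 120, 119, 119, 120, 119, 121, 119, 113, 83, 65, 63, 66, 90, 128, 150, 163, 168, 169, 170, 170, 170, 170, 171, 170, 162, 148, 127, 87, 47, 27, 26, 25, 22, 22, 21, 44, 86, 109, 116, 118, 118, 119, 119, 120, 119]
150 [17, 18, 18, 17, 17, 18, 18, 20, 23, 26, 26, 30, 33, 44, 78, 126, 152, 166, 170, 171, 171, 171, 170, 170, 169, 167, 158, 145, 124, 90, 57, 42, 3
[... 1609 characters left out ...]

270 [220, 219, 218, 217, 215, 216, 219, 219, 218, 215, 201, 133, 78, 72, 87, 128, 169, 196, 203, 205, 203, 198, 193, 189, 186, 175, 154, 125, 79, 42, 27, 23, 23, 23, 32, 105, 191, 218, 220, 221, 222, 223, 221, 219, 216, 216, 215]
285 [222, 218, 215, 214, 217, 220, 222, 223, 224, 224, 212, 141, 81, 74, 88, 129, 170, 203, 209, 209, 206, 200, 195, 191, 187, 175, 154, 120, 77, 42, 36, 49, 55, 51, 53, 116, 193, 216, 216, 215, 215, 217, 220, 223, 224, 225, 224]
300 [222, 222, 224, 225, 226, 225, 224, 222, 220, 217, 217, 217, 217, 217, 207, 171, 178, 207, 216, 215, 209, 203, 199, 196, 190, 177, 152, 132, 160, 206, 219, 222, 223, 224, 225, 224, 222, 221, 221, 220, 220, 219, 220, 222, 222, 222, 221]
```

View pics/w1c.png

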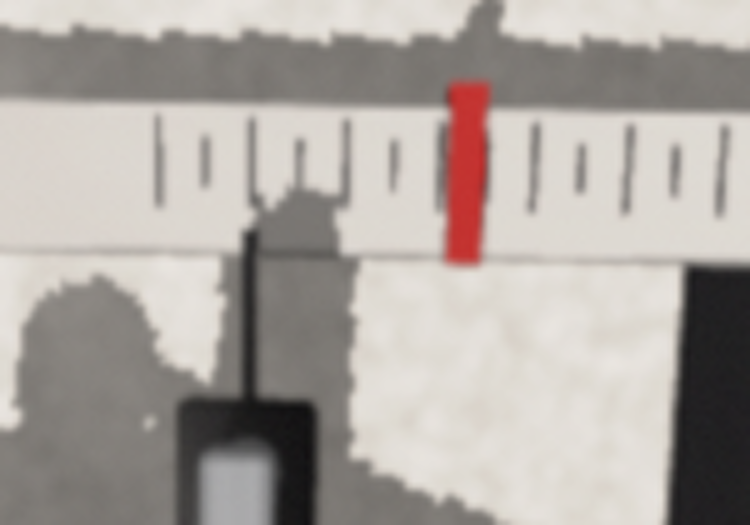

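```bash
python3 - <<'E'
from h import *
c='wrist'
g=cv2.cvtColor(cv2.imread('pics/w1.png'),cv2.COLOR_BGR2GRAY).astype(float)
def sub(vals,i0,lev):
    for k in range(len(vals)-1):
        if (vals[k]-lev)*(vals[k+1]-lev)<=0 and vals[k]!=vals[k+1]:
            return i0+k+(lev-vals[k])/(vals[k+1]-vals[k])
def fit(P):
    P=np.array(P)[:,:2]; 
    for _ in range(3):
        m=P.mean(0); u,s,vt=np.linalg.svd(P-m); n=vt[1]; r=(P-m)@n; P=P[abs(r)<max(2*np.median(abs(r)),3e-4)]
    d=vt[0]; a=np.degrees(np.arctan2(d[1],d[0])); return a,m,np.std(r)
# ruler upper edge z .024
P=[]
for u in range(80,350):
    v=sub(g[36:52,u],36,165)
    if v: P.append(atz(c,[u,v],.024))
print('ruler',fit(P),len(P))
L=[];R=[]
for v in list(range(122,190))+list(range(230,290)):
    l=sub(g[v,226:236],226,125 ); r=sub(g[v,238:250][::-1],0,110)
    if l: L.append(atz(c,[l,v],.094))
    if r: R.append(atz(c,[249-r,v],.094))
a,b=fit(L),fit(R); print('barL',a,'barR',b)
th=np.radians(fit(P)[0]); th=(th+np.pi/2)%np.pi-np.pi/2
x=np.array([np.cos(th),np.sin(th)]);y=np.array([-x[1],x[0]])
print(np.degrees(th))
mk=atz(c,[282.8,58.2],.028)[:2]; pt=atz(c,[239.6,71.8],.034)[:2]
print('mark',mk,'pt',pt,'dx',(mk-pt)@x)
print('x coords: mark',mk@x,'pt',pt@x,'barL',a[1]@x,'barR',b[1]@x)
# bar y ends
for px,z in [((237,113),.094),((236,318),.094)]: 
    p=atz(c,px,z); print('end',p,p[:2]@y)
for px in [(170,179),(282.4,235.4)]:
    p=atz(c,px,.106)[:2]; print(p@x,p@y)
E
```

```text
ruler (np.float64(-172.40360539509098), array([ 0.6395032 , -0.18262885]), np.float64(9.981329135632358e-05)) 262
barL (np.float64(97.52621044852378), array([ 0.60286475, -0.08167901]), np.float64(3.6806462344720824e-05)) barR (np.float64(97.5867802922371), array([ 0.58367293, -0.0326829 ]), np.float64(5.158817244481938e-05))
7.596394604909009
mark [ 0.56425591 -0.1802135 ] pt [ 0.60708068 -0.15965496] dx -0.045166643897957146
x coords: mark 0.5354807802048834 pt 0.5806474241028405 barL 0.586776452541749 barR 0.5742300509638188
end [ 0.60149705 -0.12057141  0.094     ] -0.19902756802654545
end [0.57335413 0.09337253 0.094     ] 0.01675909134285125
0.6412482742755933 -0.13920656434189538
0.5354562326717841 -0.08505746119129189
```

```bash
cat >> h.py <<'E'
TH=np.radians(7.596); X=np.array([np.cos(TH),np.sin(TH),0]); Y=np.array([-X[1],X[0],0])
Q=quat(TH+np.pi)
def pos(xp,ys,z=.066): # xp: along X world-proj; ys: stand y
    p=X*xp+Y*(-.137+ys); p[2]=z; return p
def st():
    s=sense(); p=s['ee_pos']; print('t',round(s['clock'],2),'xp',round(p@X,4),'ys',round(p@Y+.137,4),'z',round(p[2],4),'F(X,Y,z)',round(s['wrist_force']@X,2),round(s['wrist_force']@Y,2),round(s['wrist_force'][2],2),'w',round(s['width'],3))
E
python3 - <<'E'
from h import *
move_pose(pos(.5805,.1,.2),Q); st()
r=move_linear(pos(.5805,.1,.066),Q,speed=.1,guard=12); print(r); st()
f,d=grab_frame('wrist'); cv2.imwrite('pics/w2.png',f)
if not r:
    move_gripper(0.0,60); st()
    f,d=grab_frame('wrist'); cv2.imwrite('pics/w3.png',f)
    f,d=grab_frame('top'); cv2.imwrite('pics/t3.png',cv2.resize(f[110:245,200:340],None,fx=4,fy=4,interpolation=cv2.INTER_CUBIC))
E
```

```text
t 4.62 xp 0.5805 ys 0.1004 z 0.1998 F(X,Y,z) -0.02 0.38 -0.07 w 1.003
False
t 6.11 xp 0.5807 ys 0.1 z 0.0665 F(X,Y,z) -0.46 0.07 -0.31 w 1.003
t 6.81 xp 0.5802 ys 0.1 z 0.0662 F(X,Y,z) -4.08 0.79 6.05 w 0.151
```

View pics/w3.png

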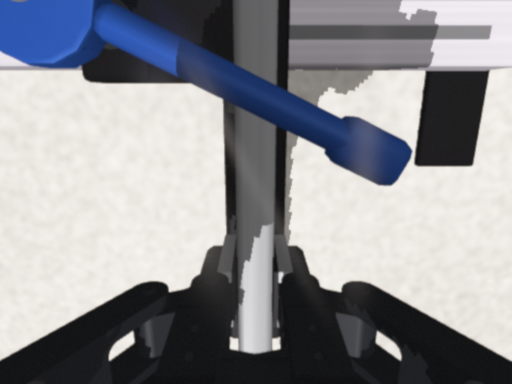

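View pics/t3.png

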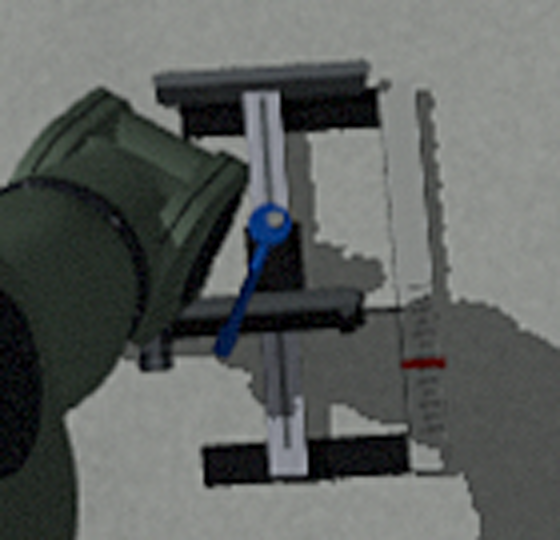

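```bash
python3 - <<'E'
from h import *
move_linear(pos(.5352,.1),Q,speed=.05); wait(.3); st()
f,d=grab_frame('top'); cv2.imwrite('pics/t4.png',cv2.resize(f[110:245,200:340],None,fx=4,fy=4,interpolation=cv2.INTER_CUBIC))
for n,z in (('pointer',.034),('mark_line',.028)):
    for q in place_of('top',n)[:2]: p=atz('top',q['location'],z); print(n,np.round(q['location'],1),q['p'],p@X,p@Y+.137)
f,d=grab_frame('scene'); cv2.imwrite('pics/s4.png',cv2.resize(f[180:290,180:310],None,fx=5,fy=5,interpolation=cv2.INTER_CUBIC))
for n,z in (('pointer',.034),('mark_line',.028)):
    for q in place_of('scene',n)[:2]: p=atz('scene',q['location'],z); print(n,np.round(q['location'],1),q['p'],p@X,p@Y+.137)
E
```

```text
t 8.27 xp 0.5356 ys 0.1 z 0.0662 F(X,Y,z) 4.85 0.58 5.08 w 0.151
pointer [303.2 198.6] 0.82 0.5404188107920008 -0.10550535512030484
mark_line [304.  199.8] 0.39 0.5374210426622889 -0.1084876283369276
pointer [224.5 219.8] 0.93 0.5386868202145488 -0.0831897210640464
mark_line [216.5 221.3] 0.49 0.5303186833623681 -0.11133224771327727
```

View pics/t4.png

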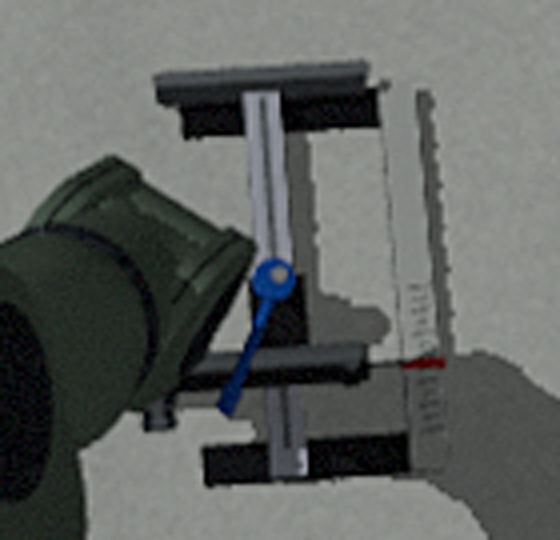

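View pics/s4.png

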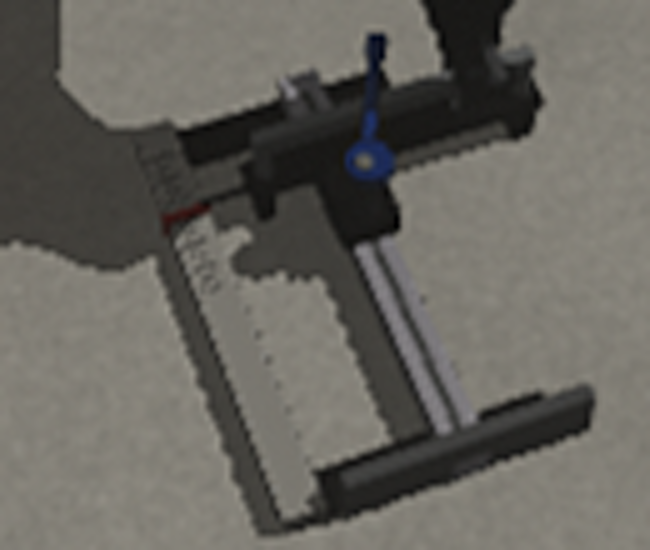

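```bash
python3 - <<'E'
from h import *
move_gripper(0.18,20); st()
for ys in (.085,.06,.03,.012):
    r=move_linear(pos(.5346,ys),Q,speed=.05,guard=25); print(r); st()
    if r: break
f,d=grab_frame('wrist'); cv2.imwrite('pics/w5.png',f)
f,d=grab_frame('top'); cv2.imwrite('pics/t5.png',cv2.resize(f[110:245,200:340],None,fx=4,fy=4,interpolation=cv2.INTER_CUBIC))
E
```

```text
t 8.78 xp 0.5354 ys 0.1 z 0.066 F(X,Y,z) 4.8 0.46 2.5 w 0.181
False
t 9.23 xp 0.5346 ys 0.0843 z 0.0659 F(X,Y,z) 4.77 -4.39 -0.84 w 0.18
False
t 9.88 xp 0.5345 ys 0.0597 z 0.0659 F(X,Y,z) 4.49 -2.86 -1.35 w 0.181
False
t 10.63 xp 0.5346 ys 0.0301 z 0.0659 F(X,Y,z) 4.55 0.35 -1.47 w 0.18
False
t 11.14 xp 0.5345 ys 0.013 z 0.0658 F(X,Y,z) 4.72 4.97 -1.32 w 0.182
```

View pics/w5.png

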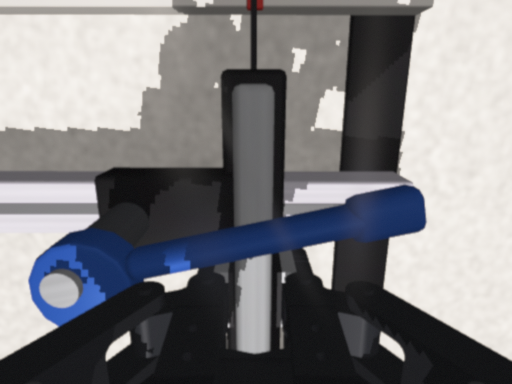

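View pics/t5.png

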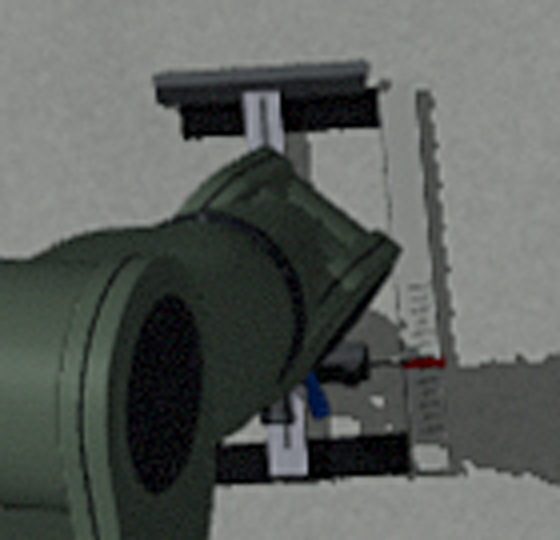

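```bash
python3 - <<'E'
from h import *
for ys in (0,-.005,-.01,-.015,-.02,-.024):
    r=move_linear(pos(.5346,ys),Q,speed=.03,guard=14); print(r); st()
    if r: break
wait(.2); st()
f,d=grab_frame('wrist'); cv2.imwrite('pics/w6.png',f)
E
```

```text
True
t 11.63 xp 0.5357 ys 0.0026 z 0.0665 F(X,Y,z) 3.81 -1.93 10.66 w 0.178
t 11.83 xp 0.5361 ys 0.0026 z 0.0666 F(X,Y,z) 5.24 -3.67 11.25 w 0.178
```

View pics/w6.png

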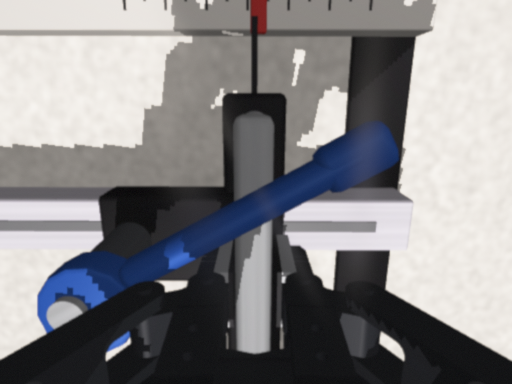

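```bash
python3 - <<'E'
from h import *
f,d=grab_frame('wrist')
for n,px in (('piv',(66,313)),('disc',(80,270)),('lever',(220,222)),('tip',(375,145)),('barEnd',(254,120)),('knuckL',(140,300))):
    dd=d[px[1],px[0]]; p=atdepth('wrist',px,dd); print(n,round(p@X,4),round(p@Y+.137,4),p[2].round(4))
a=atz('wrist',(67,313),.112);b=atz('wrist',(362,160),.106)
print(a@X,a@Y+.137,b@X,b@Y+.137, np.degrees(np.arctan2((b-a)@Y,-(b-a)@X)))
# lever centerline from depth
g=f.astype(int); m=(g[...,0]>80)&(g[...,2]<60)&(g[...,1]<110)
vv,uu=np.nonzero(m&(np.arange(512)[None]>130)); pts=np.array([atz('wrist',(u,v),.108) for u,v in zip(uu,vv)])
xx=pts@X; yy=pts@Y; k=np.polyfit(xx,yy,1); print('angle',np.degrees(np.arctan(k[0])),len(uu))
mk=atz('wrist',(258.5,15),.028);pt=atz('wrist',(254,18),.034);print('mark-pt',(mk-pt)@X)
st()
E
```

```text
piv 0.5968 -0.0004 0.1147
disc 0.592 -0.0139 0.1116
lever 0.5474 -0.0296 0.1101
tip 0.5025 -0.0536 0.1116
barEnd 0.537 -0.0594 0.0935
knuckL 0.5702 -0.0095 0.1214
0.598197912518315 0.001564532637020527 0.5040727950990643 -0.0483103483193294 -27.918156981606224Traceback (most recent call last):
  File "<stdin>", line 9, in <module>
  File "h.py", line 17, in atz
    e,d=ray(cam,px); return e+d*(z-e[2])/d[2]
        ~~~^^^^^^^^
  File "h.py", line 7, in ray
    m=camera_model(cam)
ValueError: time passes only in moves, steps and waits
```

```bash
python3 - <<'E'
from h import *
cm=camera_model
move_linear(pos(.5346,.003,.071),Q,speed=.03); wait(.1); st()
for ys in (-.001,-.004,-.007,-.010,-.013,-.016):
    r=move_linear(pos(.5346,ys,.071),Q,speed=.02,guard=12); print(r); st()
    if r or sense()['wrist_force']@Y>14: break
wait(.2); st()
f,d=grab_frame('wrist'); cv2.imwrite('pics/w7.png',f); np.save('w7d.npy',d)
E
```

```text
t 12.35 xp 0.5348 ys 0.0031 z 0.071 F(X,Y,z) 4.72 0.14 3.03 w 0.174
False
t 12.7 xp 0.5346 ys -0.0008 z 0.0708 F(X,Y,z) 5.49 1.09 0.2 w 0.185
False
t 13.0 xp 0.5345 ys -0.0036 z 0.0707 F(X,Y,z) 4.96 2.16 -0.07 w 0.181
True
t 13.22 xp 0.535 ys -0.005 z 0.0706 F(X,Y,z) 4.41 2.93 2.85 w 0.181
t 13.43 xp 0.5351 ys -0.005 z 0.0706 F(X,Y,z) 4.78 2.72 2.95 w 0.18
```

View pics/w7.png

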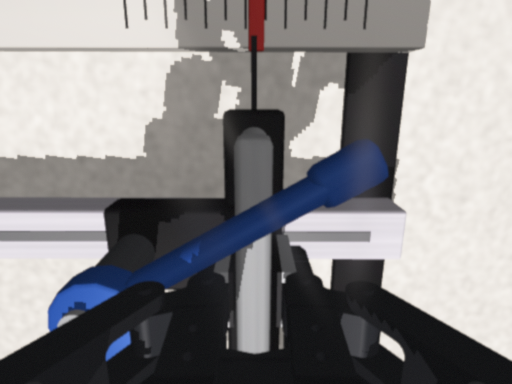

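```bash
cat >> h.py <<'E'
def lev(fn,d=None,m=None):
    # lever angle via centre line of upper/lower edges; all at z~.109 (top)
    f=cv2.imread(fn).astype(int)
    M=(f[...,0]>60)&(f[...,2]<70)&(f[...,0]>f[...,1]+15)
    P=[]
    for u in range(165,305,3):
        v=np.nonzero(M[:,u])[0]
        if len(v)>8: P.append((u,(v.min()+v.max())/2))
    P=np.array(P); print('px slope deg',np.degrees(np.arctan(np.polyfit(P[:,0],P[:,1],1)[0])),len(P))
    W=np.array([atz('wrist',p,.108) for p in P[::4]]); k=np.polyfit(W@X,W@Y,1); print('lever angle',np.degrees(np.arctan(k[0])))
E
python3 - <<'E'
from h import *
wait(.05); lev('pics/w7.png'); 
print('mark-pt',(atz('wrist',(256.5,30),.028)-atz('wrist',(253.5,38),.034))@X)
wait(.05); lev('pics/w6.png'); 
st()
E
```

```text
px slope deg -28.716266571108413 47
lever angle 30.332622650429432
mark-pt -0.0014665385361280932
px slope deg -28.0152012678017 47
lever angle 29.360055900950464
t 13.57 xp 0.5351 ys -0.005 z 0.0706 F(X,Y,z) 3.74 2.95 1.86 w 0.181
```

```bash
python3 - <<'E'
from h import *
for ys in (-.006,-.007,-.008,-.009,-.010):
    r=move_linear(pos(.5338,ys,.071),Q,speed=.01,guard=20); print(r); st()
    if r or sense()['wrist_force']@Y>14: break
move_gripper(0,60); wait(.2); st()
f,d=grab_frame('wrist'); cv2.imwrite('pics/w8.png',f); lev('pics/w8.png')
cv2.imwrite('pics/w8c.png',cv2.resize(f[0:130,190:330],None,fx=5,fy=5,interpolation=cv2.INTER_CUBIC)[:600])
E
```

```text
False
t 13.88 xp 0.5336 ys -0.005 z 0.0707 F(X,Y,z) 4.09 6.85 -0.02 w 0.181
False
t 14.13 xp 0.5336 ys -0.0052 z 0.0706 F(X,Y,z) 3.88 11.34 0.95 w 0.182
False
t 14.38 xp 0.5337 ys -0.0055 z 0.0706 F(X,Y,z) 3.12 15.81 3.62 w 0.182
t 14.8 xp 0.5339 ys -0.0055 z 0.0708 F(X,Y,z) 5.53 16.04 5.29 w 0.149
px slope deg -28.374585913530215 47
lever angle 29.753282143758103
```

View pics/w8.png

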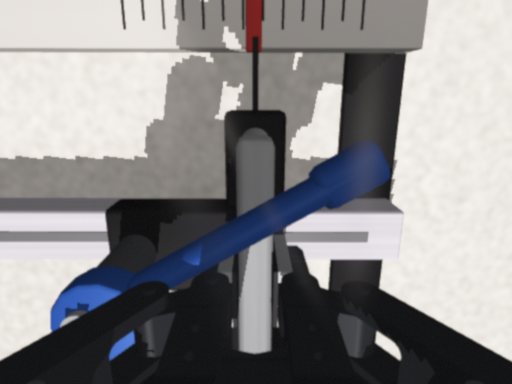

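View pics/w8c.png

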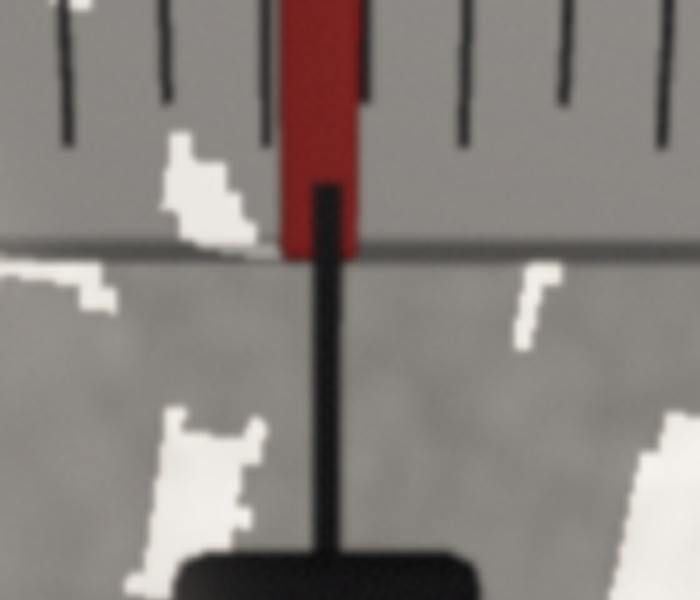

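```bash
python3 - <<'E'
from h import *
move_linear(pos(.5345,-.008,.071),Q,speed=.01); wait(.4); st()
f,d=grab_frame('wrist'); cv2.imwrite('pics/w9.png',f)
f0=f.astype(int)
M=(f0[...,0]>60)&(f0[...,2]<70)&(f0[...,0]>f0[...,1]+15)
P=[]
for u in range(165,305,3):
    v=np.nonzero(M[:,u])[0]; P.append((u,(v.min()+v.max())/2))
for z in (.104,.106,.108):
    W=np.array([atz('wrist',p,z) for p in P]); k=np.polyfit(W@X,W@Y+.137,1)
    xb=sense()['ee_pos']@X
    print(z,np.degrees(np.arctan(k[0])),'y at bar',np.polyval(k,xb),'y at pivot x',np.polyval(k,xb+.06))
red=(f0[...,2]>90)&(f0[...,1]<60)
for r in (10,20,30,40,46):
    u=np.nonzero(red[r])[0]; b=np.nonzero(f0[r,240:272].sum(1)<110)[0]+240; print(r,u.min(),u.max(),(u.min()+u.max())/2,b)
for r in (55,70,85,100): print(r,np.nonzero(f0[r,240:272].sum(1)<130)[0]+240)
cv2.imwrite('pics/w9c.png',cv2.resize(f[0:110,190:330],None,fx=5,fy=5,interpolation=cv2.INTER_CUBIC))
f,d=grab_frame('scene'); cv2.imwrite('pics/s9.png',cv2.resize(f[180:290,180:310],None,fx=5,fy=5,interpolation=cv2.INTER_CUBIC))
E
```

```text
t 15.5 xp 0.5346 ys -0.0054 z 0.0708 F(X,Y,z) 5.66 16.22 4.76 w 0.15
0.104 30.10031745172735 y at bar -0.03349803460768219 y at pivot x 0.0012831930082440324
0.106 30.10031745172724 y at bar -0.03427783220577485 y at pivot x 0.0005033954101512084
0.108 30.10031745172735 y at bar -0.03505762980386712 y at pivot x -0.000276402187940894
10 248 262 255.0 []
20 248 262 255.0 []
30 248 262 255.0 []
40 248 262 255.0 [253 254 255 256 257]
46 248 261 254.5 [253 254 255 256 257]
55 [253 254 255 256 257]
70 [253 254 255 256]
85 [253 254 255 256]
100 [253 254 255 256]
```

View pics/w9c.png

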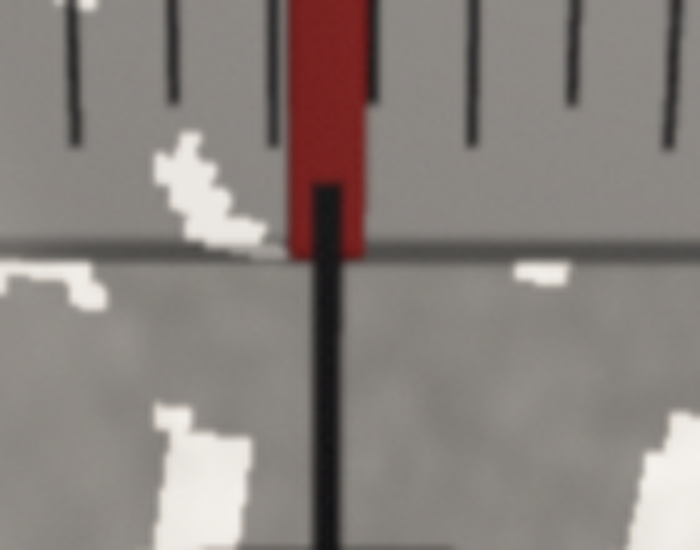

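View pics/s9.png

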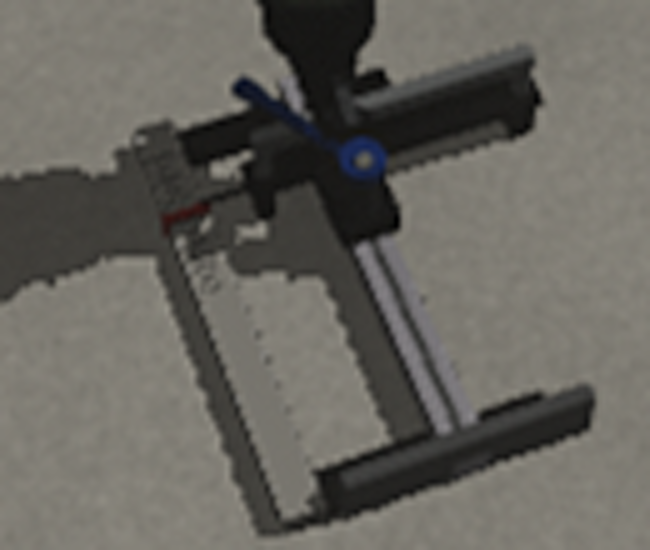

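The pointer (column 255) sits on the centre of the red mark (column 255). The lever is at 30.1°, against its stop, and the bar is gripped, so I'm handing the job in.

```bash
python3 - <<'E'
from h import *
st(); finish_job()
E
```

```text
t 15.6 xp 0.5346 ys -0.0054 z 0.0708 F(X,Y,z) 4.53 15.45 6.02 w 0.15
the job is handed in; nothing more can be done
```

The job is done and handed in at 15.6 s of the 42 s allowed: the leg is on the mark, the lever is closed and the bar is still gripped at the 60 N setting.

**What I did:** I gripped the bar at the grip point and pulled the leg out about 45 mm to the red mark. I then loosened the fingers to about 1 mm of play, slid along the bar to sweep the lever shut, gripped again and trimmed the leg by 0.7 mm.

**Last checks:**
- **Leg:** in the last wrist picture the pointer and the mark's centre were in the same column (255), so within about 0.5 mm.
- **Lever:** it measured 30.1° to the closed side (30° is nominal). It met a stiff stop, and the hand still pushes it there with about 16 N.

**What did not go cleanly:**
- **Contact near the pivot:** the first sweep stopped on its force guard at about 11 N upward, most likely a finger linkage touching the lever's pivot head. I raised the hand 5 mm and carried on; the guard stopped the next push once more, close to the lever's stop.
- **Leg during the sweep:** with the fingers loose, the leg drifted up to about 1.5 mm off the mark. The final trim corrected that.

The tray, bowl, ramekin and spatula were never approached, but I did not check them again in a final picture.

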